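Swap decorated bottles onto their own kiln setters

TASK

The four porcelain bottles were stood on the wrong kiln setters: put each one upright in the middle of the setter shaped like its own foot (round, square, oblong, three-sided), the oblong flask turned to run the same way as its setter; the others may face any way. Every setter is taken, so use the empty banding wheel as the free place and leave it empty. Set the bottles down gently, never drop or topple one, and leave the glaze jar where it is.

Things in the scene. Friction and masses are not known exactly. Their poses are not given: they have to be found in the camera images.
- bottle_round: Round white porcelain bottle with blue bands, circular body 66 mm in diameter, 125 mm tall in all (neck from 80 to 125 mm). Plain cylindrical neck, 26 mm in diameter and 45 mm long, upright on the centre line, open black mouth at the top. Origin: centre of the underside; z up along the neck. 150 to 330 g.
- bottle_square: Square white porcelain bottle with blue bands, body 60 x 60 mm (sides along its x and y), 110 mm tall in all (neck from 65 to 110 mm). Plain cylindrical neck, 26 mm in diameter and 45 mm long, upright on the centre line, open black mouth at the top. Origin: centre of the underside; z up along the neck. 150 to 330 g.
- bottle_flask: Oblong white porcelain flask with blue bands, body 84 mm long (along its x) and 44 mm wide (along its y), 115 mm tall in all (neck from 70 to 115 mm). Plain cylindrical neck, 26 mm in diameter and 45 mm long, upright on the centre line, open black mouth at the top. Origin: centre of the underside; z up along the neck. 150 to 330 g.
- bottle_tri: Three-sided white porcelain bottle with blue bands, triangular body with rounded corners 46 mm from the centre line (one along its +x) and flat sides about 26 mm from it, 105 mm tall in all (neck from 60 to 105 mm). Plain cylindrical neck, 26 mm in diameter and 45 mm long, upright on the centre line, open black mouth at the top. Origin: centre of the underside; z up along the neck. 150 to 330 g.
- setter_round: Round kiln setter: flat grey plate, 100 mm in diameter, 8 mm thick, fixed to the table. Origin: centre of its underside, on the table; flat top 8 mm above.
- setter_square: Square kiln setter: flat grey plate, 86 x 86 mm, 8 mm thick, fixed. Origin: centre of its underside; flat top 8 mm above.
- setter_flask: Oblong kiln setter: flat grey plate, 116 mm long (along its x) and 70 mm wide (along its y), 8 mm thick, fixed. Origin: centre of its underside; flat top 8 mm above.
- setter_tri: Triangular kiln setter: flat grey plate, equal-sided, corners 68 mm from its centre (one along its +x), sides about 37 mm from it, 8 mm thick, fixed. Origin: centre of its underside (the triangle's centroid); flat top 8 mm above.
- banding_wheel: Banding wheel, the free place: bare metal disc 100 mm in diameter with turned rings, its flat top 16 mm above the table, locked so that it does not turn. Origin: centre of its underside, on the table.
- glaze_jar: Bystander: small white glaze jar with a grey cap, 56 mm in diameter, 60 mm tall, standing loose on the table. Origin: centre of its underside.

How it is judged:
By the outcome, as a careful person would: the job done as asked, in the order asked, and still so for the second after the job is handed in, with the robot touching nothing.
It also fails if it takes over 120 s, if anything falls off the work surface, if the arm or the gripper's body presses on something with over 40 N, if the wrist force passes 120 N, or if a joint passes its speed limit or range.

ROBOT

A 7-joint arm with a two-finger parallel gripper is mounted at the origin on the work surface. World frame = base frame: x ahead of the robot, y to its left, z up, the work surface at z = 0. Lengths are in mm, angles in rad, forces in N, time in s.
With the tool pointing down it reaches from about 400 to 850 mm from the base axis. Payload 6.9 kg.
Tool frame: the origin (TCP) lies at the very end of the fingers, on their centre line; the grasp point (between the pads) lies 19 mm behind it; x points along the fingers, y is the direction in which the jaws open and shut, and the axes are right-handed (so a half turn about x gives the same grasp; the last joint's range is limited). The gripper opens to 85 mm and grips with 20 to 120 N. Pads are 22 mm wide; open, the fingers measure 114 mm over their backs; the gripper's body (76 mm by 85 mm) begins 54 mm behind the grasp point. The pads swing forward as they close: fully open they stand 13 mm farther back than shut.
Start: joints at [-1.226, 0.507, -0.238, 1.5, 0.126, 1.149, -0.155], TCP at [147.855, 607.248, 231.275] pointing down, gripper open.
Joint ranges: [-3.08, 3.08], [-0.24, 2.05], [-1.43, 1.35], [0, 2.5], [-1.52, 4.66], [0.17, 1.96], [-2.89, 2.89]. Speed limits (rad/s): [2.39, 2.39, 3.14, 3.14, 3.14, 3.14, 3.14].

INTERFACE

Orientations are given as a unit quaternion [w, x, y, z].
In Python, from bench import bot gives the robot as it stands. The module is installed in compiled form; this text tells all that it offers.
- The arm moves only by the tool move_arm, never from a script. Its argument "increments" is a list of rows, each a list of 3 entries, a list of its own where there are three numbers: the turn, a rotation vector about the world's x, y, z in rad, then the shift along the world's x, y, z in m, then the finger opening in m, from 0 to 0.0854. In form: [[[ax, ay, az], [x, y, z], grip], ...]. A call has exactly 10 rows; each row is the pose to reach, as a shift and turn from the pose commanded when the call began; what a row does not reach only later rows make up. A row lasts 1/10 s, in which the tool goes at most 50 mm and 8.59 degrees, less where a joint would pass 70% of its speed; a pose out of reach is approached as far as the arm can. A call with a gripper value outside its range is refused whole. The fingers move at their own pace and stop on an object; "squeeze" is the grip in N (left out, the last holds). Time passes only in rows, so rows that repeat a pose let the fingers close, or fill a call up. It gives the time, the measured TCP pose, the force and the opening at its end, in the units of the state.
- bot.get_obs(): the state, without advancing time (a new reading comes with each control period).
- bot.capture(name): name is "scene" or "top" or "wrist"; returns the picture (480x640x3 uint8, blue, green, red); there is no depth.
- bot.camera_model(name): a dict with "mtx" (3x3 intrinsics, pixels), "k1" (the pictures are not rectified: a ray, as slopes to the right and down, at radius r is drawn at 1 + k1 r^2 times it, then the intrinsics apply), "R" (3x3) and "t" (3): a world point X has camera coordinates R X + t; the wrist camera has in their place "T_tool_cam" (4x4, takes a point from camera to tool coordinates, whose origin is the TCP and whose axes are the tool frame's). Camera axes: x right, y down, z forward; pixel columns grow to the right and rows downward; lengths in mm; the calibration is good to about 2 mm. A picture is of the moment at which its call begins: read the wrist's pose just before it. camera_model takes no time and is no camera call.
- bot.sign_off(): hands the job in, once; it reports no verdict.
The state is a dict: "t": time; "qpos": joint angles; "dq": joint speeds; "tau": joint torques, N m; "eef_pos": TCP position; "tcp_rot": TCP orientation; "contact_force": force on the tool from outside, world axes, zero at the start; "moment": the same for the moment, N m; "width": opening from 0.0 (shut) to 1.0 (fully open).
Only numpy, scipy, OpenCV 4.12 (cv2) and the standard library are available. Lean on these libraries where they do the work, as an engineer would, in place of code of your own. Each camera call takes 0.05 s, during which the arm holds its last target.

## Working session

There is one attempt and no reset: what is moved stays moved. The work goes in short steps, Python scripts to look and compute and a tool call to move; the robot and the scene stay as the last step left them, time stands still between calls to the robot, and variables do not carry over. Pictures are saved under pics/ and viewed, and the job is handed in when it is done.

Besides the shell and the picture viewer there is one more tool, called after "Call:" as a command line: name --argument value ..., lists and objects as JSON in quotes. move_arm: Moves the arm, as the interface text tells. Its arguments: {"type":"object","properties":{"increments":{"type":"array","items":{"type":"array"}},"squeeze":{"type":"number"}},"required":["increments"]}

```bash
mkdir -p pics; python3 - <<'E'
from bench import bot
import cv2
o=bot.get_obs();print(o)
for n in("scene","top","wrist"):
    cv2.imwrite(f"pics/{n}0.png",bot.capture(n));print(n,bot.camera_model(n))
E
```

```text
{'t': 0.0, 'qpos': array([-1.22647199,  0.50834262, -0.23752189,  1.50113951,  0.12570696,
        1.14890127, -0.15482941]), 'dq': array([-0.00046478,  0.00052279, -0.00041511,  0.00050755,  0.00033123,
       -0.00107632, -0.00054844]), 'tau': array([ 2.39650890e-04, -6.20612311e+01, -2.18668319e+00, -2.49662948e+01,
        1.27330705e-02,  1.16386297e-02,  7.95760002e-06]), 'eef_pos': array([147.81025104, 606.74855116, 230.42430223]), 'tcp_rot': array([ 0.70200947,  0.08360684,  0.70213175, -0.08487408]), 'contact_force': array([-0.03759839, -0.33538996,  0.65030056]), 'moment': array([ 0.03524053, -0.04185694, -0.03269101]), 'width': 0.9975519533210657}
scene {'mtx': array([[606.85640605,   0.        , 326.15050943],
       [  0.        , 606.85640605, 238.43029678],
       [  0.        ,   0.        ,   1.        ]]), 'k1': -0.07673752509292721, 'R': array([[-0.68464782,  0.72886625, -0.00337035],
       [ 0.50435336,  0.47040716, -0.72411656],
       [-0.52619868, -0.49746467, -0.68966938]]), 't': array([ 344.92357133, -281.12278329, 1414.30530999])}
top {'mtx': array([[518.38
[... 229 characters left out ...]
[-0.9982833 ,  0.00512452, -0.05834551],
       [ 0.05845481,  0.02469262, -0.99798462]]), 't': array([ 67.89959964, 550.71048288, 914.4134443 ])}
wrist {'mtx': array([[362.04607664,   0.        , 319.83368523],
       [  0.        , 362.04607664, 242.41343182],
       [  0.        ,   0.        ,   1.        ]]), 'k1': -0.049430611805233234, 'T_tool_cam': array([[ 2.95110543e-04, -3.20268389e-01,  9.47326803e-01,
        -1.43013895e+02],
       [ 9.99999203e-01,  1.25740478e-03,  1.13579278e-04,
        -4.69292615e-01],
       [-1.22754910e-03,  9.47326015e-01,  3.20268504e-01,
        -8.11647936e+01],
       [ 0.00000000e+00,  0.00000000e+00,  0.00000000e+00,
         1.00000000e+00]])}
```

View pics/top0.png

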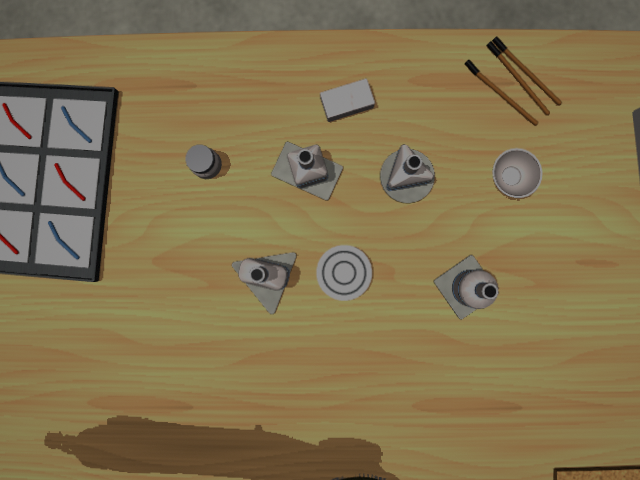

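View pics/scene0.png

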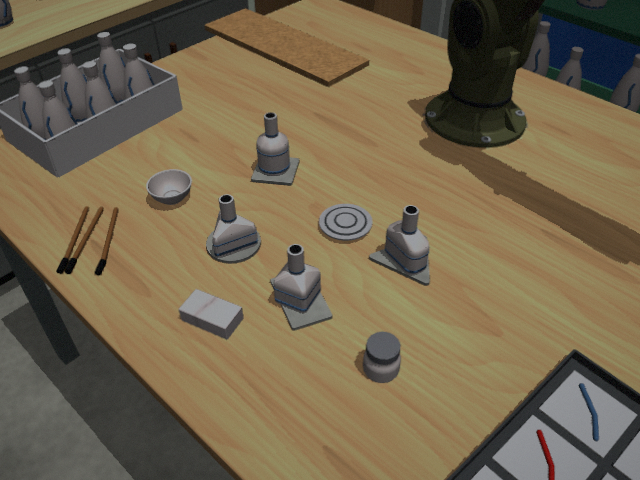

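View pics/wrist0.png

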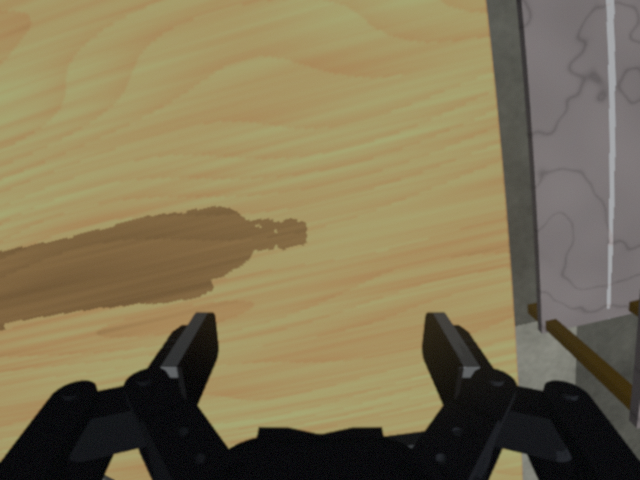

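```bash
python3 - <<'E'
import cv2,numpy as np
im=cv2.imread("pics/top0.png")
c=im[130:330,225:445]; 
cv2.imwrite("pics/c1.png",cv2.resize(im[135:210,265:445],None,fx=4.4,fy=4.4,interpolation=cv2.INTER_CUBIC))
cv2.imwrite("pics/c2.png",cv2.resize(im[240:325,225:385],None,fx=5,fy=5,interpolation=cv2.INTER_CUBIC))
cv2.imwrite("pics/c3.png",cv2.resize(im[245:325,425:510],None,fx=7,fy=7,interpolation=cv2.INTER_CUBIC))
sc=cv2.imread("pics/scene0.png")
cv2.imwrite("pics/c4.png",cv2.resize(sc[180:330,200:440],None,fx=3.3,fy=3.3,interpolation=cv2.INTER_CUBIC))
E
```

```text
(no output)
```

View pics/c1.png

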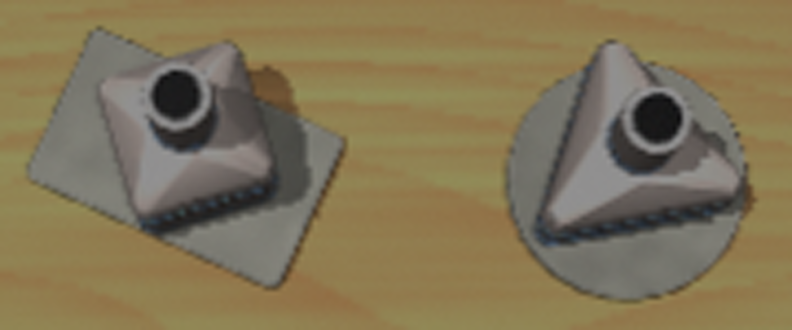

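View pics/c2.png

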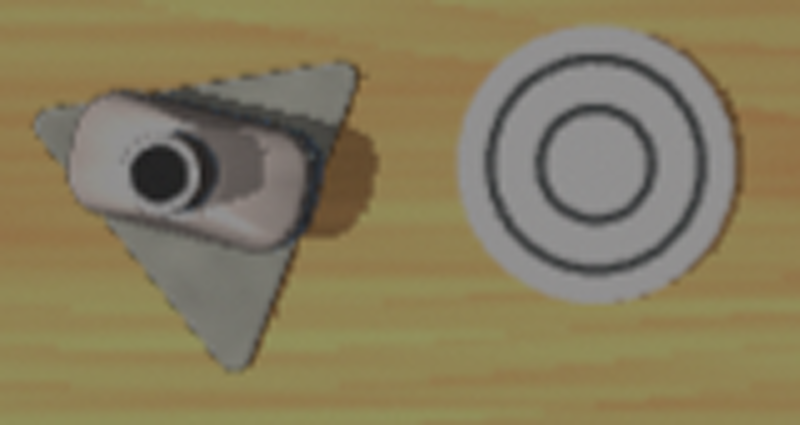

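View pics/c3.png

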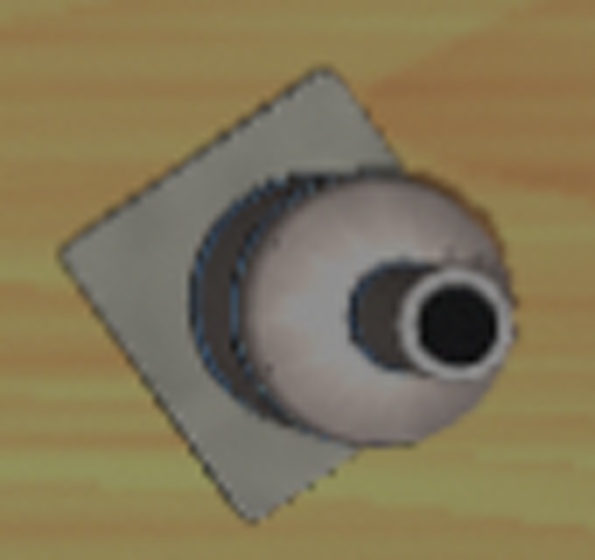

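View pics/c4.png

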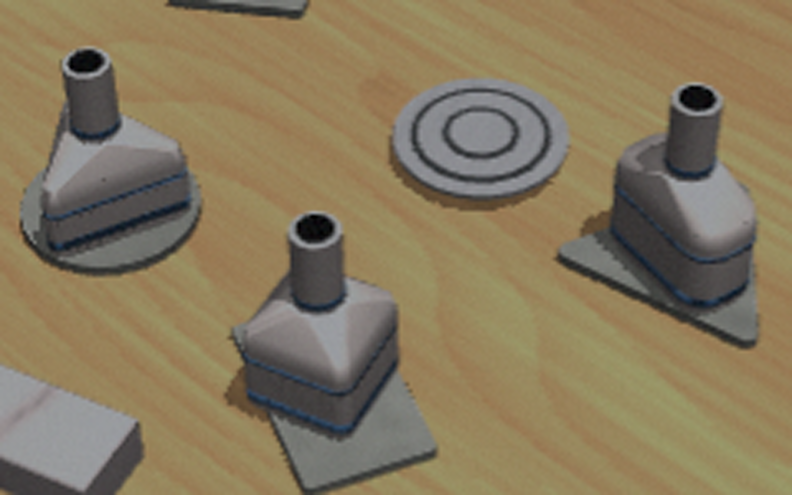

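```bash
cat > h.py <<'E'
import numpy as np,cv2
from bench import bot
from scipy.optimize import least_squares
from scipy.spatial.transform import Rotation as Ro
def cam(n):
    m=bot.camera_model(n)
    if n=="wrist":
        o=bot.get_obs();q=o["tcp_rot"]
        A=np.eye(4);A[:3,:3]=Ro.from_quat(np.r_[q[1:],q[0]]).as_matrix();A[:3,3]=o["eef_pos"]
        W=np.linalg.inv(A@m["T_tool_cam"]);m["R"]=W[:3,:3];m["t"]=W[:3,3]
    return m
def proj(m,X):
    c=np.atleast_2d(X)@m["R"].T+m["t"];s=c[:,:2]/c[:,2:]
    s=s*(1+m["k1"]*(s**2).sum(1,keepdims=True));K=m["mtx"]
    return s*[K[0,0],K[1,1]]+K[:2,2]
def atz(m,uv,z):
    uv=np.atleast_2d(uv).astype(float);K=m["mtx"];out=[]
    for p,zz in zip(uv,np.broadcast_to(z,len(uv))):
        d=(p-K[:2,2])/[K[0,0],K[1,1]];s=d.copy()
        for _ in range(20): s=d/(1+m["k1"]*(s@s))
        r=m["R"].T@np.r_[s,1];o=-m["R"].T@m["t"]
        out.append((o+r*(zz-o[2])/r[2])[:2])
    return np.array(out)
def fitpoly(P,M):
    r=lambda p:(M@np.array([[np.cos(p[2]),np.sin(p[2])],[-np.sin(p[2]),np.cos(p[2])]])+p[:2]-P).ravel()
    return min((least_squares(r,[*P.mean(0),a]) for a in np.arange(-3,3,.5)),key=lambda s:s.cost)
def crop(p,f,x,y): return (np.atleast_2d(p)+.5)/f-.5+[x,y]
def yaw(o):
    q=o["tcp_rot"];R=Ro.from_quat(np.r_[q[1:],q[0]]).as_matrix();return R
E
python3 - <<'E'
from h import *
m=cam("top");s=cam("scene")
C1=lambda p:crop(p,4.4,265,135)
C2=lambda p:crop(p,5,225,240)
C3=lambda p:crop(p,7,425,245)
C4=lambda p:crop(p,3.3,200,180)
P=atz(m,C1([(97,28),(347,140),(272,290),(27,177)]),8);print("sides",np.linalg.norm(np.roll(P,-1,0)-P,axis=1))
for M in ([(58,35),(58,-35),(-58,-35),(-58,35)],[(-58,35),(-58,-35),(58,-35),(58,35)],[(-58,35),(58,35),(58,-35),(-58,-35)]):
    f=fitpoly(P,np.array(M)*.99);print("flask set",f.x,f.cost)
P=atz(m,C3([(323,66),(60,253),(252,523)]),8);print("sides",np.linalg.norm(np.roll(P,-1,0)-P,axis=1))
for M in ([(43,43),(-43,43),(-43,-43)],[(43,-43),(43,43),(-43,43)]):
  f=fitpoly(P,np.array(M)*.99);print("sq set",f.x,f.cost)
P=atz(m,C2([(35,120),(358,65),(235,372)]),8);a=np.array([0,-2,-4])*np.pi/3
print("tri r",P,P.mean(0),np.linalg.norm(P-P.mean(0),axis=1))
print("round",atz(m,C1([(627.5,179),(506,179),(749,179),(627,300)]),8))
print("wheel",atz(m,C2([(596,163),(458,163),(737,163),(596,25),(596,303)]),16))
for n,u,v,z in (("sq",C1([178,96]),C4([316,228]),118),("tri",C1([656,118]),C4([87,62]),113),("flask",C2([161,174]),C4([696,99]),123),("round",C3([457,325]),[[270.5,116.5]],133)):
  print(n,atz(m,u,z),atz(s,v,z))
  print("  pred pixel scene of top:",proj(s,np.r_[atz(m,u,z)[0],z]),v)
# flask yaw
P=atz(m,C2([(120,95),(300,140),(105,215),(250,250)]),60);
for i in(0,2):
  d=P[i+1]-P[i];print("flask yaw",np.arctan2(d[1],d[0]))
print("jar",atz(m,[[203.5,161]],60))
R=yaw(bot.get_obs());print(R)
E
```

```text
sides [114.87784103  69.98619826 112.71527751  69.18675977]
flask set [ 6.70101589e+02  9.53623686e+01 -4.44115501e-01] 2015.233940502835
flask set [670.10158854  95.36236848   1.94559836] 17746.874526285475
flask set [670.10158854  95.36236867  -2.01196884] 1.522187282740425
sides [ 83.64777415  84.65300461 118.88272982]
sq set [ 457.65517718 -190.92324603   -0.95934763] 0.8427892583120854
sq set [ 457.65517716 -190.92324603   -5.67173662] 0.8427892583120496
tri r [[500.56213544 232.61969222]
 [520.13227729 114.75052942]
 [409.39969577 159.41161811]] [476.69803616 168.92727991] [68.01631142 69.43812783 67.96774558]
round [[ 660.11004925  -87.99572981]
 [ 660.41411905  -37.67386492]
 [ 659.84603535 -138.3505062 ]
 [ 609.66678371  -87.03586097]]
wheel [[484.48583151  28.82844416]
 [484.65736749  78.26076591]
 [484.28647865 -21.58433013]
 [533.92364138  28.54317055]
 [434.57118181  29.10299706]]
sq [[672.98031899  91.85142866]] [[671.41406153  93.11393917]]
  pred pixel scene of top: [[294.10761488 248.87188467]] [[295.40909091 248.74242424]]
tri [[664.47905592 -84.26154362]] [[662.84403228 -83.64583006]]
  pred pixel scene of top: [[225.04197802 198.73415306]] [[226.01515152 198.43939394]]
flask [[482.78771146 168.78518114]] [[482.24960455 169.80858174]]
  pred pixel scene of top: [[409.86238307 209.52906967]] [[410.56060606 209.65151515]]
round [[ 455.55997262 -197.38968467]] [[ 456.7246803  -192.36714406]]
  pred pixel scene of top: [[269.186181   115.32253268]] [[270.5, 116.5]]
flask yaw -1.8172144957940057
flask yaw -1.8068357565458122
jar [[679.30327292 272.99049895]]
[[-3.09784186e-04  2.36528776e-01  9.71624435e-01]
 [-1.29571279e-03  9.71623571e-01 -2.36528979e-01]
 [-9.99999113e-01 -1.33221914e-03  5.47974249e-06]]
```

Call:
move_arm --increments '[[[0, 0, 0], [0.02, -0.02, 0.01], 0.06], [[0, 0, 0], [0.05, -0.05, 0.02], 0.06], [[0, 0, 0], [0.08, -0.08, 0.03], 0.06], [[0, 0, 0], [0.11, -0.11, 0.03], 0.06], [[0, 0, 0], [0.145, -0.145, 0.03], 0.06], [[0, 0, 0], [0.18, -0.18, 0.03], 0.06], [[0, 0, 0], [0.215, -0.215, 0.03], 0.06], [[0, 0, 0], [0.25, -0.25, 0.03], 0.06], [[0, 0, 0], [0.28, -0.285, 0.03], 0.06], [[0, 0, 0], [0.3, -0.32, 0.03], 0.06]]' --squeeze 30

```text
t: 1.15
eef_pos: [449.8, 285.0, 261.0]
tcp_rot: [0.702, 0.085, 0.702, -0.085]
contact_force: [0.1, 0.5, 0.4]
width: 0.7
```

Call:
move_arm --increments '[[[0, 0, 0], [0.01, -0.045, 0], 0.06], [[0, 0, 0], [0.015, -0.09, 0], 0.06], [[0, 0, 0], [0.02, -0.135, 0], 0.06], [[0, 0, 0], [0.025, -0.18, 0], 0.06], [[0, 0, 0], [0.03, -0.225, 0], 0.06], [[0, 0, 0], [0.03, -0.27, 0], 0.06], [[0, 0, 0], [0.025, -0.315, 0], 0.06], [[0, 0, 0], [0.02, -0.36, 0], 0.06], [[0, 0, 0], [0.015, -0.405, 0], 0.06], [[0, 0, 0], [0.012, -0.45, 0], 0.06]]'

```text
t: 2.15
eef_pos: [459.1, -164.5, 261.3]
tcp_rot: [0.702, 0.084, 0.702, -0.084]
contact_force: [1.0, 0.3, 0.1]
width: 0.7
```

```bash
cat > look.py <<'E'
import sys
from h import *
n=sys.argv[1];m=cam("wrist");o=bot.get_obs();im=bot.capture("wrist")
cv2.imwrite(f"pics/{n}.png",im);print(o["qpos"].round(2),o["eef_pos"].round(1))
np.save(f"pics/{n}.npy",m,allow_pickle=True)
for a in sys.argv[2:]:
    X=np.array(eval(a),float);print(a,proj(m,X).round(1))
E
python3 look.py w1 "(455.6,-197.4,133)" "(456.7,-192.4,133)"
```

```text
[ 0.24  0.26  0.07  1.8  -0.02  1.08  1.65] [ 459.1 -164.5  261.3]
(455.6,-197.4,133) [[278.6 234.9]]
(456.7,-192.4,133) [[285.1 234.8]]
```

View pics/w1.png

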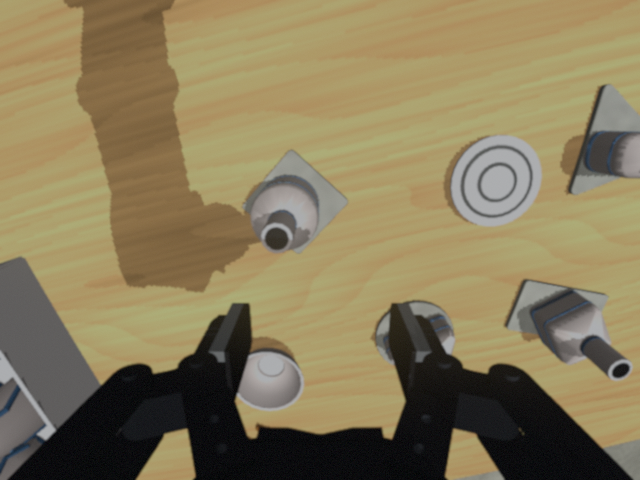

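```bash
cat > z.py <<'E'
import sys,numpy as np
from h import atz
m=np.load(f"pics/{sys.argv[1]}.npy",allow_pickle=True).item()
for a in sys.argv[2:]:
    u,v,z=eval(a);print(a,atz(m,[u,v],z).round(1))
E
python3 z.py w1 "(277,238,133)" "(497,181,16)" "(620,369.5,118)"; python3 -c "
import cv2;i=cv2.imread('pics/w1.png');cv2.imwrite('pics/w1c.png',cv2.resize(i[140:270,230:360],None,fx=4.5,fy=4.5,interpolation=2))"
```

```text
(277,238,133) [[ 457.7 -199.3]]
(497,181,16) [[484.6  26.6]]
(620,369.5,118) [[674.5  90.7]]
```

View pics/w1c.png

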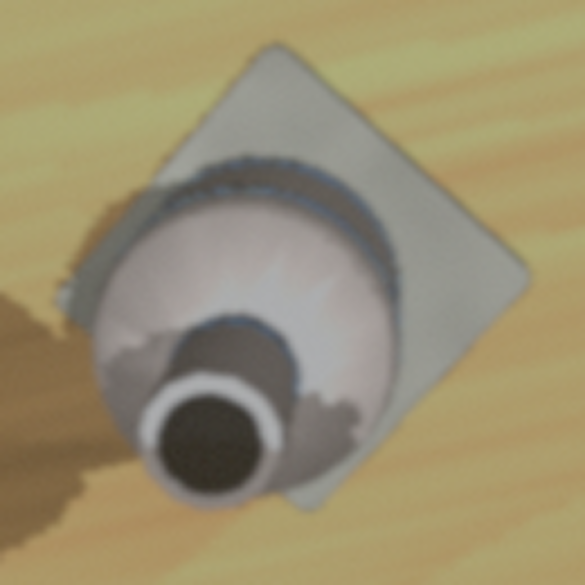

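Call:
move_arm --increments '[[[0, 0, 0], [-0.003, -0.018, 0], 0.06], [[0, 0, 0], [-0.003, -0.034, -0.01], 0.06], [[0, 0, 0], [-0.003, -0.036, -0.035], 0.06], [[0, 0, 0], [-0.003, -0.036, -0.065], 0.06], [[0, 0, 0], [-0.003, -0.036, -0.095], 0.06], [[0, 0, 0], [-0.003, -0.036, -0.12], 0.06], [[0, 0, 0], [-0.003, -0.036, -0.14], 0.06], [[0, 0, 0], [-0.003, -0.036, -0.152], 0.06], [[0, 0, 0], [-0.003, -0.036, -0.16], 0.06], [[0, 0, 0], [-0.003, -0.036, -0.162], 0.06]]'

```text
t: 3.2
eef_pos: [456.6, -198.4, 98.5]
tcp_rot: [0.702, 0.084, 0.703, -0.084]
contact_force: [0.2, -0.0, -0.4]
width: 0.705
```

```bash
python3 look.py w2; python3 - <<'E'
from h import *
print(bot.get_obs()["eef_pos"],bot.get_obs()["contact_force"])
E
```

```text
[ 0.32  0.47  0.06  2.01 -0.05  0.66  1.74] [ 456.6 -198.4   98.5]
[ 456.7217795  -198.5560881    98.83232911] [-0.32953266 -0.38149791  0.02944874]
```

View pics/w2.png

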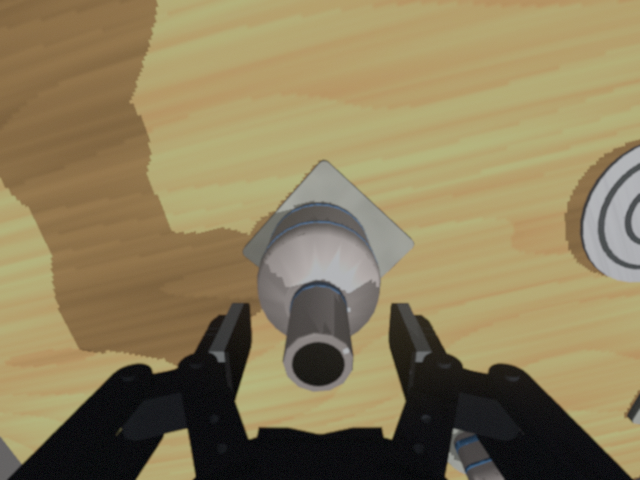

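Call:
move_arm --increments '[[[0, 0, 0], [0, 0, 0], 0.0], [[0, 0, 0], [0, 0, 0], 0.0], [[0, 0, 0], [0, 0, 0], 0.0], [[0, 0, 0], [0, 0, 0], 0.0], [[0, 0, 0], [0, 0, 0], 0.0], [[0, 0, 0], [0, 0, 0], 0.0], [[0, 0, 0], [0, 0, 0], 0.0], [[0, 0, 0], [0, 0, 0.001], 0.0], [[0, 0, 0], [0, 0, 0.003], 0.0], [[0, 0, 0], [0, 0, 0.007], 0.0]]' --squeeze 35

```text
t: 4.25
eef_pos: [456.4, -198.5, 106.0]
tcp_rot: [0.702, 0.084, 0.703, -0.084]
contact_force: [0.3, 0.2, -1.6]
width: 0.294
```

```bash
python3 z.py w2 "(319,362,133)" "(647,217,16)"
```

```text
(319,362,133) [[ 457.2 -199.3]]
(647,217,16) [[485.8  20.1]]
```

Call:
move_arm --increments '[[[0, 0, 0], [0, 0.0, 0.01], 0.0], [[0, 0, 0], [0, 0.005, 0.024], 0.0], [[0, 0, 0], [0.003, 0.02, 0.034], 0.0], [[0, 0, 0], [0.006, 0.045, 0.038], 0.0], [[0, 0, 0], [0.01, 0.075, 0.038], 0.0], [[0, 0, 0], [0.014, 0.108, 0.038], 0.0], [[0, 0, 0], [0.018, 0.142, 0.038], 0.0], [[0, 0, 0], [0.022, 0.174, 0.038], 0.0], [[0, 0, 0], [0.025, 0.2, 0.038], 0.0], [[0, 0, 0], [0.027, 0.216, 0.036], 0.0]]'

```text
t: 5.25
eef_pos: [484.2, 19.9, 143.1]
tcp_rot: [0.703, 0.084, 0.702, -0.083]
contact_force: [-0.6, 0.2, -2.6]
width: 0.294
```

Call:
move_arm --increments '[[[0, 0, 0], [0.001, 0.008, -0.006], 0.0], [[0, 0, 0], [0.001, 0.01, -0.014], 0.0], [[0, 0, 0], [0.001, 0.01, -0.021], 0.0], [[0, 0, 0], [0.001, 0.01, -0.026], 0.0], [[0, 0, 0], [0.001, 0.01, -0.029], 0.0], [[0, 0, 0], [0.001, 0.01, -0.031], 0.0], [[0, 0, 0], [0.001, 0.01, -0.0325], 0.0], [[0, 0, 0], [0.001, 0.01, -0.034], 0.0], [[0, 0, 0], [0.001, 0.01, -0.034], 0.0], [[0, 0, 0], [0.001, 0.01, -0.034], 0.0]]'

```text
t: 6.25
eef_pos: [484.9, 27.3, 108.4]
tcp_rot: [0.702, 0.084, 0.702, -0.084]
contact_force: [0.8, 0.0, -2.2]
width: 0.292
```

Call:
move_arm --increments '[[[0, 0, 0], [0, 0, -0.0005], 0.0], [[0, 0, 0], [0, 0, -0.001], 0.0], [[0, 0, 0], [0, 0, -0.0013], 0.0], [[0, 0, 0], [0, 0, -0.0015], 0.0], [[0, 0, 0], [0, 0, -0.0015], 0.0], [[0, 0, 0], [0, 0, -0.0015], 0.0], [[0, 0, 0], [0, 0, -0.0015], 0.0], [[0, 0, 0], [0, 0, -0.0015], 0.0], [[0, 0, 0], [0, 0, -0.0015], 0.0], [[0, 0, 0], [0, 0, -0.0015], 0.0]]'

```text
t: 7.25
eef_pos: [485.1, 27.2, 107.9]
tcp_rot: [0.703, 0.084, 0.702, -0.084]
contact_force: [-2.7, 0.3, 10.4]
width: 0.294
```

Call:
move_arm --increments '[[[0, 0, 0], [0, 0, 0.0005], 0.03], [[0, 0, 0], [0, 0, 0.0007], 0.04], [[0, 0, 0], [0, 0, 0.0007], 0.06], [[0, 0, 0], [0, 0, 0.0007], 0.06], [[0, 0, 0], [0, 0, 0.0007], 0.06], [[0, 0, 0], [0, 0, 0.005], 0.06], [[0, 0, 0], [0, 0, 0.02], 0.06], [[0, 0, 0], [0, 0, 0.05], 0.06], [[0, 0, 0], [0, 0, 0.08], 0.06], [[0, 0, 0], [0, 0, 0.115], 0.06]]'

```text
t: 8.25
eef_pos: [484.3, 27.2, 222.7]
tcp_rot: [0.702, 0.084, 0.703, -0.084]
contact_force: [0.5, -0.4, -0.1]
width: 0.702
```

```bash
python3 - <<'E'
from h import *
im=bot.capture("scene");cv2.imwrite("pics/s1.png",im)
E
```

```text
(no output)
```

View pics/s1.png

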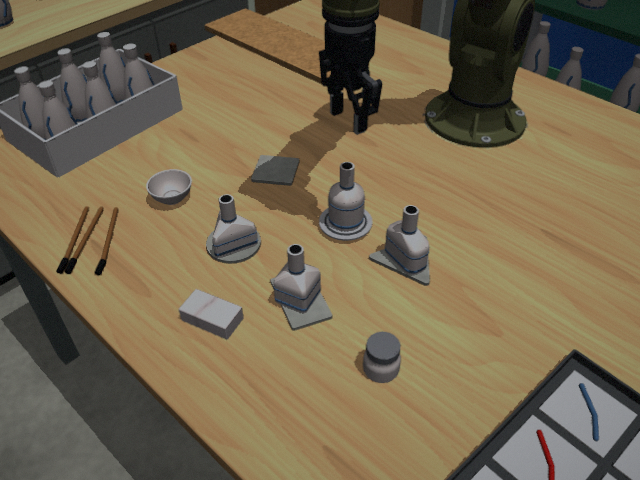

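Call:
move_arm --increments '[[[0, 0, 0], [0.01, 0.004, 0.01], 0.06], [[0, 0, 0], [0.04, 0.013, 0.01], 0.06], [[0, 0, 0], [0.075, 0.025, 0.01], 0.06], [[0, 0, 0], [0.11, 0.037, 0.01], 0.06], [[0, 0, 0], [0.14, 0.048, 0.01], 0.06], [[0, 0, 0], [0.165, 0.056, 0.01], 0.06], [[0, 0, 0], [0.18, 0.061, 0.01], 0.06], [[0, 0, 0], [0.189, 0.064, 0.01], 0.06], [[0, 0, 0], [0.189, 0.064, 0.01], 0.06], [[0, 0, 0], [0.189, 0.064, 0.01], 0.06]]'

```text
t: 9.3
eef_pos: [673.2, 90.8, 231.7]
tcp_rot: [0.702, 0.084, 0.702, -0.084]
contact_force: [0.8, 0.3, 0.2]
width: 0.701
```

```bash
python3 look.py w3 "(674,91,118)"
```

```text
[-0.2   0.59  0.05  1.34 -0.03  1.21  1.18] [673.2  90.8 231.7]
(674,91,118) [[320.9 236.2]]
```

View pics/w3.png

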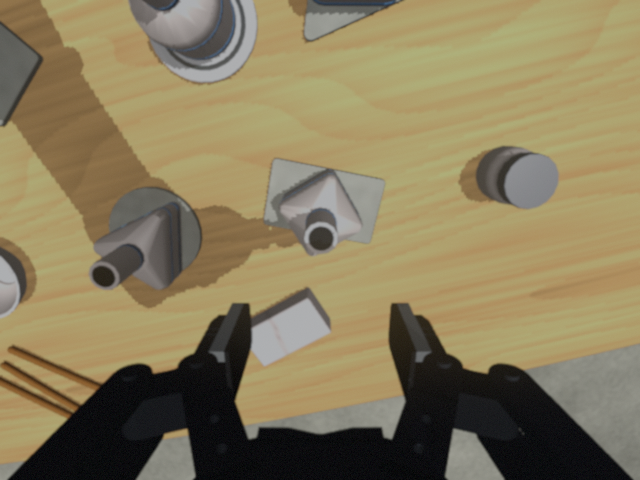

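Call:
move_arm --increments '[[[0, 0, 0], [0, 0, -0.015], 0.06], [[0, 0, 0], [0, 0, -0.045], 0.06], [[0, 0, 0], [0, 0, -0.08], 0.06], [[0, 0, 0], [0, 0, -0.11], 0.06], [[0, 0, 0], [0, 0, -0.13], 0.06], [[0, 0, 0], [0, 0, -0.142], 0.06], [[0, 0, 0], [0, 0, -0.147], 0.06], [[0, 0, 0], [0, 0, -0.1475], 0.05], [[0, 0, 0], [0, 0, -0.1475], 0.03], [[0, 0, 0], [0, 0, -0.1475], 0.0]]'

```text
t: 10.35
eef_pos: [674.6, 91.2, 85.7]
tcp_rot: [0.703, 0.084, 0.701, -0.084]
contact_force: [0.1, -0.2, -0.2]
width: 0.295
```

```bash
python3 z.py w3 "(321,237,118)" "(104,275,113)" "(275,158,8)" "(384,180,8)" "(370,243,8)" "(531,180,60)"
```

```text
(321,237,118) [[674.6  90.9]]
(104,275,113) [[666.2 -86.3]]
(275,158,8) [[618.   57.8]]
(384,180,8) [[665.  159.1]]
(370,243,8) [[727.9 132.3]]
(531,180,60) [[684.9 279.2]]
```

Call:
move_arm --increments '[[[0, 0, 0], [0, 0, 0], 0.0], [[0, 0, 0], [0, 0, 0], 0.0], [[0, 0, 0], [0, 0, 0], 0.0], [[0, 0, 0], [0, 0, 0], 0.0], [[0, 0, 0], [0, 0, 0], 0.0], [[0, 0, 0], [0, 0, 0.002], 0.0], [[0, 0, 0], [0, 0, 0.008], 0.0], [[0, 0, 0], [0, 0, 0.02], 0.0], [[0, 0, 0], [0, 0, 0.035], 0.0], [[0, 0, 0], [0, 0, 0.05], 0.0]]'

```text
t: 11.35
eef_pos: [673.9, 91.3, 135.4]
tcp_rot: [0.702, 0.084, 0.702, -0.084]
contact_force: [1.4, 0.1, -2.4]
width: 0.292
```

Call:
move_arm --increments '[[[0, 0, 0], [-0.004, -0.005, 0.015], 0.0], [[0, 0, 0.05], [-0.014, -0.019, 0.03], 0.0], [[0, 0, 0.1], [-0.03, -0.04, 0.04], 0.0], [[0, 0, 0.15], [-0.05, -0.066, 0.045], 0.0], [[0, 0, 0.2], [-0.073, -0.096, 0.045], 0.0], [[0, 0, 0.25], [-0.096, -0.126, 0.045], 0.0], [[0, 0, 0.28], [-0.119, -0.156, 0.045], 0.0], [[0, 0, 0.31], [-0.142, -0.187, 0.045], 0.0], [[0, 0, 0.31], [-0.165, -0.217, 0.04], 0.0], [[0, 0, 0.31], [-0.184, -0.242, 0.03], 0.0]]'

```text
t: 12.35
eef_pos: [488.5, -153.1, 165.7]
tcp_rot: [0.707, -0.025, 0.706, 0.024]
contact_force: [1.0, -0.1, -2.6]
width: 0.295
```

Call:
move_arm --increments '[[[0, 0, 0], [-0.014, -0.019, -0.015], 0.0], [[0, 0, 0], [-0.024, -0.032, -0.032], 0.0], [[0, 0, 0], [-0.03, -0.039, -0.046], 0.0], [[0, 0, 0], [-0.0317, -0.0415, -0.056], 0.0], [[0, 0, 0], [-0.0317, -0.0415, -0.063], 0.0], [[0, 0, 0], [-0.0317, -0.0415, -0.068], 0.0], [[0, 0, 0], [-0.0317, -0.0415, -0.072], 0.0], [[0, 0, 0], [-0.0317, -0.0415, -0.074], 0.0], [[0, 0, 0], [-0.0317, -0.0415, -0.075], 0.0], [[0, 0, 0], [-0.0317, -0.0415, -0.075], 0.0]]'

```text
t: 13.35
eef_pos: [458.3, -192.1, 89.3]
tcp_rot: [0.707, -0.025, 0.707, 0.025]
contact_force: [0.5, 0.2, -2.2]
width: 0.295
```

```bash
python3 look.py w4; python3 -c "
import cv2;i=cv2.imread('pics/w4.png');cv2.imwrite('pics/w4c.png',cv2.resize(i[140:400,180:460],None,fx=2.3,fy=2.3,interpolation=2))"
```

```text
[ 0.36  0.48 -0.02  2.02  0.02  0.64  1.97] [ 458.3 -192.1   89.3]
```

View pics/w4c.png

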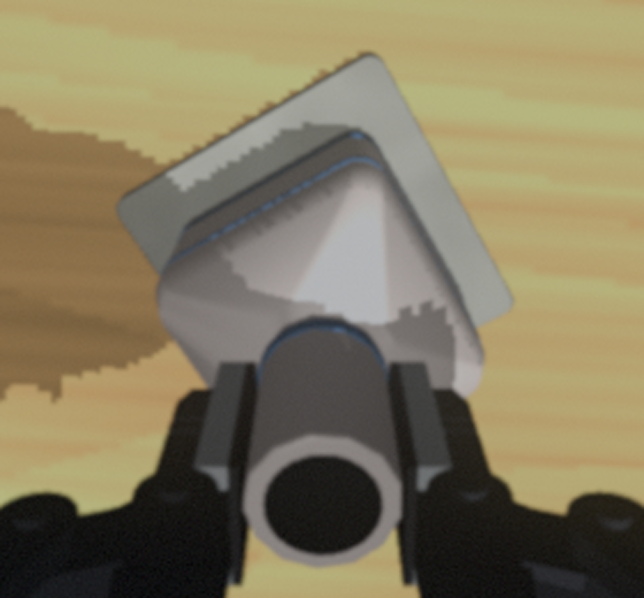

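```bash
python3 - <<'E'
from h import *
m=np.load("pics/w4.npy",allow_pickle=True).item()
P=atz(m,crop([(375,55),(120,208),(512,298)],2.3,180,140),8);print(P,np.linalg.norm(np.roll(P,-1,0)-P,axis=1),(P[1]+P[2])/2)
E
```

```text
[[ 401.18551941 -183.01898571]
 [ 448.64296091 -250.79831113]
 [ 467.85262291 -136.54568886]] [ 82.74204317 115.85625926  81.26665989] [ 458.24779191 -193.67199999]
```

Call:
move_arm --increments '[[[0, 0, 0], [0, 0, -0.001], 0.0], [[0, 0, 0], [0, 0, -0.0018], 0.0], [[0, 0, 0], [0, 0, -0.0024], 0.0], [[0, 0, 0], [0, 0, -0.003], 0.0], [[0, 0, 0], [0, 0, -0.0034], 0.0], [[0, 0, 0], [0, 0, -0.0037], 0.0], [[0, 0, 0], [0, 0, -0.004], 0.0], [[0, 0, 0], [0, 0, -0.004], 0.0], [[0, 0, 0], [0, 0, -0.004], 0.0], [[0, 0, 0], [0, 0, -0.004], 0.0]]'

```text
t: 14.4
eef_pos: [458.1, -192.3, 85.7]
tcp_rot: [0.707, -0.025, 0.707, 0.025]
contact_force: [-1.8, 1.1, 6.0]
width: 0.293
```

Call:
move_arm --increments '[[[0, 0, 0], [0, 0, 0.0003], 0.03], [[0, 0, 0], [0, 0, 0.0005], 0.04], [[0, 0, 0], [0, 0, 0.0005], 0.06], [[0, 0, 0], [0, 0, 0.0005], 0.06], [[0, 0, 0], [0, 0, 0.003], 0.06], [[0, 0, 0], [0, 0, 0.015], 0.06], [[0, 0, 0], [0, 0, 0.04], 0.06], [[0, 0, 0], [0, 0, 0.075], 0.06], [[0, 0, 0], [0, 0, 0.11], 0.06], [[0, 0, 0], [0, 0, 0.14], 0.06]]'

```text
t: 15.4
eef_pos: [458.2, -192.3, 227.3]
tcp_rot: [0.707, -0.025, 0.706, 0.025]
contact_force: [0.6, -0.7, -0.9]
width: 0.699
```

Call:
move_arm --increments '[[[0, 0, -0.05], [0.001, 0.02, 0.0], 0.06], [[0, 0, -0.1], [0.003, 0.06, 0.0], 0.06], [[0, 0, -0.15], [0.006, 0.105, 0.0], 0.06], [[0, 0, -0.2], [0.009, 0.15, 0.0], 0.06], [[0, 0, -0.25], [0.012, 0.195, 0.0], 0.06], [[0, 0, -0.31], [0.016, 0.24, 0.0], 0.06], [[0, 0, -0.31], [0.02, 0.285, 0.0], 0.06], [[0, 0, -0.31], [0.023, 0.325, 0.0], 0.06], [[0, 0, -0.31], [0.025, 0.35, 0.0], 0.06], [[0, 0, -0.31], [0.0255, 0.36, 0.0], 0.06]]'

```text
t: 16.4
eef_pos: [483.3, 171.0, 225.3]
tcp_rot: [0.702, 0.083, 0.702, -0.082]
contact_force: [-1.0, -0.4, 1.1]
width: 0.7
```

```bash
python3 look.py w5 "(483.6,167.5,123)"; python3 -c "
import cv2
from bench import bot
cv2.imwrite('pics/s2.png',bot.capture('scene'))"
```

```text
[-0.31  0.34 -0.1   1.8   0.04  1.01  0.91] [483.3 171.  225.3]
(483.6,167.5,123) [[315.6 241.6]]
```

View pics/w5.png

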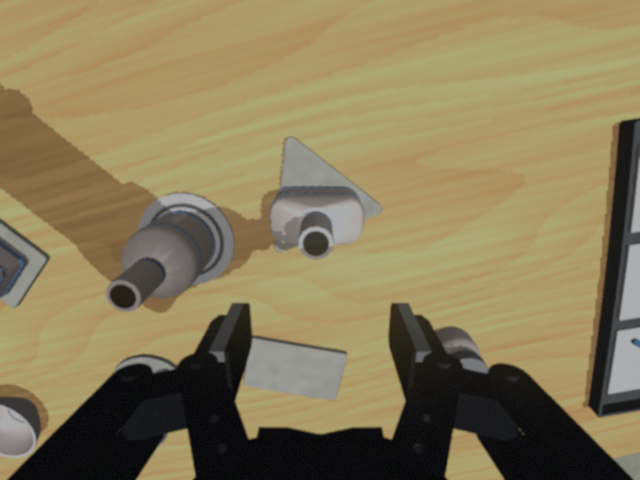

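View pics/s2.png

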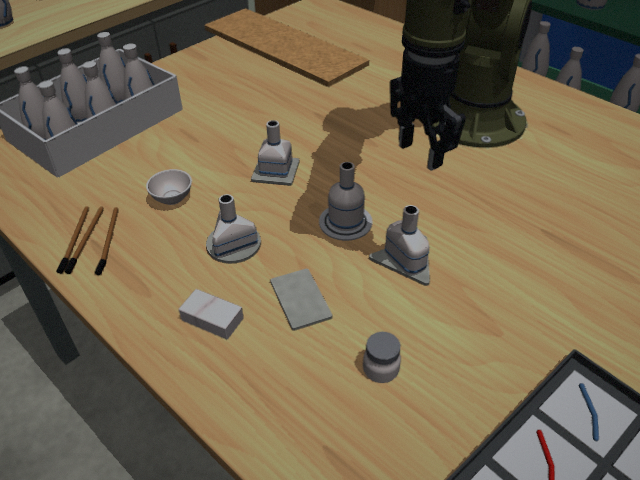

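```bash
python3 -c "
import cv2;i=cv2.imread('pics/w5.png');cv2.imwrite('pics/w5c.png',cv2.resize(i[125:265,255:395],None,fx=4.2,fy=4.2,interpolation=2));cv2.imwrite('pics/w5d.png',cv2.resize(i[325:410,230:400],None,fx=4,fy=4,interpolation=2))"
```

```text
(no output)
```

View pics/w5c.png

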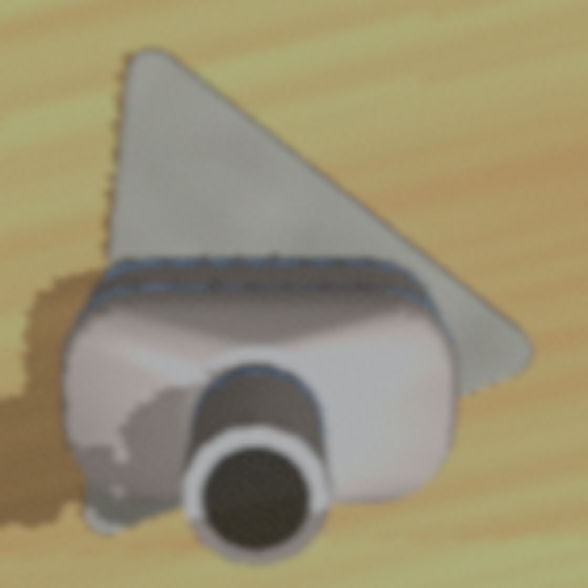

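View pics/w5d.png

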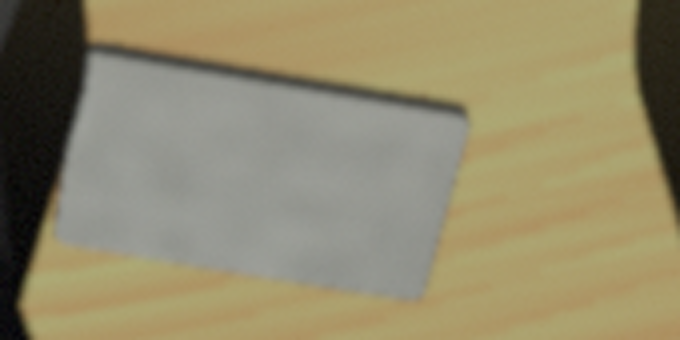

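```bash
python3 - <<'E'
from h import *
m=np.load("pics/w5.npy",allow_pickle=True).item()
P=atz(m,crop([(88,52),(468,115),(420,300),(58,240)],4,230,325),8);print(P,np.linalg.norm(np.roll(P,-1,0)-P,axis=1),P.mean(0))
for i,j in((0,1),(3,2)):
  d=P[j]-P[i];print("set yaw",np.arctan2(d[1],d[0]))
for z,a in((10,[(135,262),(375,260)]),(30,[(120,288),(390,290)]),(45,[(160,497),(400,497)])):
  Q=atz(m,crop(a,4.2,255,125),z);d=Q[1]-Q[0];print("flask yaw",np.arctan2(d[1],d[0]))
Q=atz(m,crop([(148,45),(535,352),(92,530)],4.2,255,125),8);print(Q,Q.mean(0),np.linalg.norm(Q-Q.mean(0),axis=1))
print(atz(m,crop([256,496],4.2,255,125),123))
# from w3 & fresh top picture
im=bot.capture("top");cv2.imwrite("pics/top1.png",im)
cv2.imwrite("pics/top1c.png",cv2.resize(im[130:210,260:355],None,fx=7,fy=7,interpolation=2))
E
```

```text
[[617.72077126  57.52229619]
 [664.25943757 160.19216812]
 [727.9412146  131.53507707]
 [680.10024988  28.64831455]] [112.7251084   69.83263988 113.46560627  68.7379529 ] [672.50541832  94.47446398]
set yaw 1.1452143292455512
set yaw 1.1355496810427876
flask yaw 1.3454912141218531
flask yaw 1.3296274289804082
flask yaw 1.3371633165818393
[[410.55423129 158.48783085]
 [501.75751438 231.55865278]
 [521.1904796  114.58116773]] [477.83407509 168.20921712] [67.97854612 67.71618673 68.96191336]
[[484.39170269 167.25858362]]
```

View pics/top1c.png

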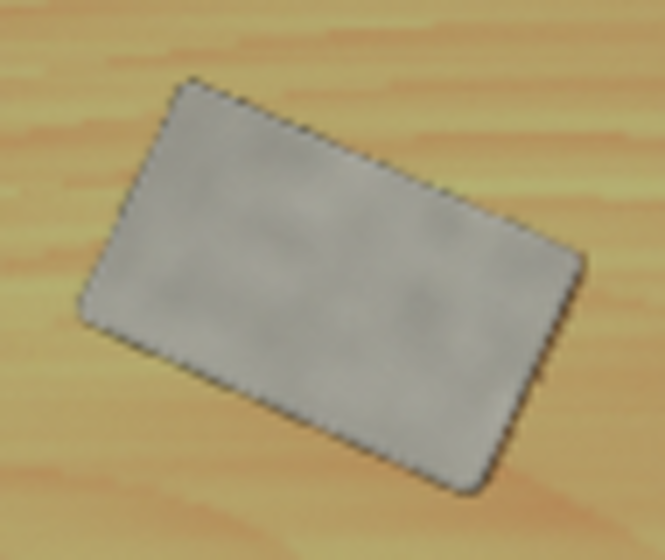

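Call:
move_arm --increments '[[[0, 0, 0], [0.0003, 0, -0.015], 0.06], [[0, 0, 0], [0.0003, 0, -0.045], 0.06], [[0, 0, 0], [0.0003, 0, -0.075], 0.06], [[0, 0, 0], [0.0003, 0, -0.1], 0.06], [[0, 0, 0], [0.0003, 0, -0.12], 0.06], [[0, 0, 0], [0.0003, 0, -0.131], 0.06], [[0, 0, 0], [0.0003, 0, -0.136], 0.06], [[0, 0, 0], [0.0003, 0, -0.136], 0.06], [[0, 0, 0], [0.0003, 0, -0.136], 0.06], [[0, 0, 0], [0.0003, 0, -0.136], 0.03]]'

```text
t: 17.55
eef_pos: [484.5, 167.8, 90.2]
tcp_rot: [0.703, 0.085, 0.702, -0.084]
contact_force: [0.3, 0.5, -0.7]
width: 0.544
```

Call:
move_arm --increments '[[[0, 0, 0], [0, 0, 0], 0.0], [[0, 0, 0], [0, 0, 0], 0.0], [[0, 0, 0], [0, 0, 0], 0.0], [[0, 0, 0], [0, 0, 0], 0.0], [[0, 0, 0], [0, 0, 0], 0.0], [[0, 0, 0], [0, 0, 0.002], 0.0], [[0, 0, 0], [0, 0, 0.008], 0.0], [[0, 0, 0], [0, 0, 0.02], 0.0], [[0, 0, 0], [0, 0, 0.035], 0.0], [[0, 0, 0], [0, 0, 0.05], 0.0]]'

```text
t: 18.55
eef_pos: [483.5, 167.7, 139.7]
tcp_rot: [0.702, 0.084, 0.702, -0.084]
contact_force: [0.3, 0.2, -2.8]
width: 0.295
```

Call:
move_arm --increments '[[[0, 0, 0], [0.004, -0.0015, 0.008], 0.0], [[0, 0, -0.04], [0.016, -0.006, 0.01], 0.0], [[0, 0, -0.08], [0.037, -0.0145, 0.01], 0.0], [[0, 0, -0.12], [0.062, -0.024, 0.01], 0.0], [[0, 0, -0.16], [0.09, -0.035, 0.01], 0.0], [[0, 0, -0.2], [0.118, -0.046, 0.01], 0.0], [[0, 0, -0.2], [0.145, -0.0565, 0.008], 0.0], [[0, 0, -0.2], [0.167, -0.065, 0.0], 0.0], [[0, 0, -0.2], [0.181, -0.0705, -0.012], 0.0], [[0, 0, -0.2], [0.188, -0.0733, -0.025], 0.0]]'

```text
t: 19.55
eef_pos: [673.6, 92.4, 112.5]
tcp_rot: [0.69, 0.155, 0.69, -0.155]
contact_force: [-0.4, -0.3, -2.8]
width: 0.291
```

Call:
move_arm --increments '[[[0, 0, 0], [0, 0, -0.007], 0.0], [[0, 0, 0], [0, 0, -0.012], 0.0], [[0, 0, 0], [0, 0, -0.016], 0.0], [[0, 0, 0], [0, 0, -0.019], 0.0], [[0, 0, 0], [0, 0, -0.0205], 0.0], [[0, 0, 0], [0, 0, -0.021], 0.0], [[0, 0, 0], [0, 0, -0.021], 0.0], [[0, 0, 0], [0, 0, -0.021], 0.0], [[0, 0, 0], [0, 0, -0.021], 0.0], [[0, 0, 0], [0, 0, -0.021], 0.0]]'

```text
t: 20.55
eef_pos: [672.0, 94.4, 93.4]
tcp_rot: [0.69, 0.154, 0.69, -0.154]
contact_force: [0.2, 0.5, -3.4]
width: 0.295
```

```bash
python3 look.py w6; python3 -c "
import cv2;i=cv2.imread('pics/w6.png');cv2.imwrite('pics/w6c.png',cv2.resize(i[140:400,180:460],None,fx=2.3,fy=2.3,interpolation=2))"
```

```text
[-0.16  0.7  -0.03  1.52  0.03  0.92  0.93] [672.   94.4  93.4]
```

View pics/w6c.png

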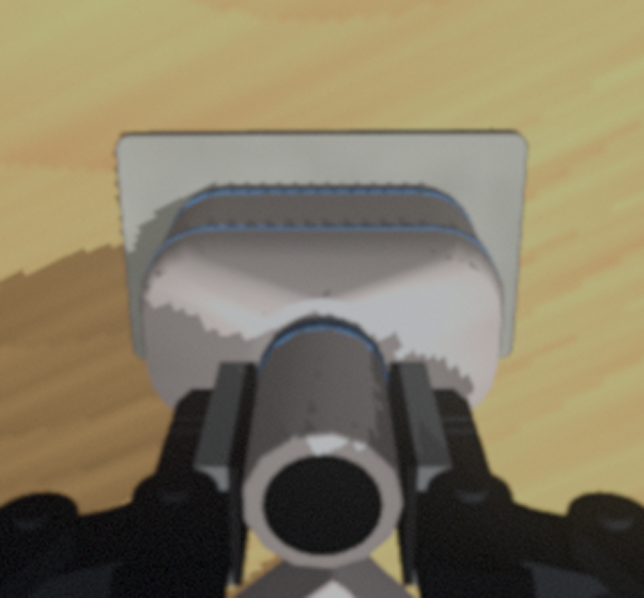

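Call:
move_arm --increments '[[[0, 0, 0], [0, 0, -0.001], 0.0], [[0, 0, 0], [0, 0, -0.0018], 0.0], [[0, 0, 0], [0, 0, -0.0024], 0.0], [[0, 0, 0], [0, 0, -0.003], 0.0], [[0, 0, 0], [0, 0, -0.0034], 0.0], [[0, 0, 0], [0, 0, -0.0037], 0.0], [[0, 0, 0], [0, 0, -0.004], 0.0], [[0, 0, 0], [0, 0, -0.004], 0.0], [[0, 0, 0], [0, 0, -0.004], 0.0], [[0, 0, 0], [0, 0, -0.004], 0.0]]'

```text
t: 21.6
eef_pos: [672.1, 94.3, 90.1]
tcp_rot: [0.69, 0.154, 0.69, -0.154]
contact_force: [-3.2, -1.2, 5.3]
width: 0.294
```

Call:
move_arm --increments '[[[0, 0, 0], [0, 0, 0.0003], 0.03], [[0, 0, 0], [0, 0, 0.0005], 0.04], [[0, 0, 0], [0, 0, 0.0005], 0.06], [[0, 0, 0], [0, 0, 0.0005], 0.06], [[0, 0, 0], [0, 0, 0.003], 0.06], [[0, 0, 0], [0, 0, 0.015], 0.06], [[0, 0, 0], [0, 0, 0.04], 0.06], [[0, 0, 0], [0, 0, 0.075], 0.06], [[0, 0, 0], [0, 0, 0.11], 0.06], [[0, 0, 0], [0, 0, 0.136], 0.06]]'

```text
t: 22.6
eef_pos: [672.6, 94.5, 229.0]
tcp_rot: [0.691, 0.154, 0.689, -0.153]
contact_force: [-0.0, 0.1, -1.1]
width: 0.703
```

```bash
python3 - <<'E'
from h import *
m=cam("top")
P=atz(m,crop([(612,48),(552,222),(738,183)],4.4,265,135),45);print(P,P.mean(0))
c=P.mean(0);print([np.arctan2(*(p-c)[::-1]) for p in P],[np.linalg.norm(p-c) for p in P])
Q=np.array([[410.55,158.5],[501.8,231.6],[521.2,114.6]]);c=Q.mean(0);print([np.arctan2(*(p-c)[::-1]) for p in Q])
E
```

```text
[[ 706.63105029  -77.50725104]
 [ 636.57007358  -52.59102231]
 [ 651.82123827 -126.80828653]] [665.00745404 -85.63551996]
[np.float64(0.19285330817888907), np.float64(2.2813997215395596), np.float64(-1.88074007128948)] [np.float64(42.40981631185237), np.float64(43.59614010923497), np.float64(43.23277684226501)]
[np.float64(-2.9979624984678), np.float64(1.2094340189367896), np.float64(-0.8910354222101631)]
```

Call:
move_arm --increments '[[[0, 0, 0.05], [-0.001, -0.015, 0.0], 0.06], [[0, 0, 0.1], [-0.002, -0.04, 0.0], 0.06], [[0, 0, 0.15], [-0.003, -0.07, 0.0], 0.06], [[0, 0, 0.2], [-0.004, -0.1, 0.0], 0.06], [[0, 0, 0.2], [-0.005, -0.13, 0.0], 0.06], [[0, 0, 0.2], [-0.006, -0.155, 0.0], 0.06], [[0, 0, 0.2], [-0.006, -0.172, 0.0], 0.06], [[0, 0, 0.2], [-0.006, -0.18, 0.0], 0.06], [[0, 0, 0.2], [-0.006, -0.18, 0.0], 0.06], [[0, 0, 0.2], [-0.006, -0.18, 0.0], 0.06]]'

```text
t: 23.6
eef_pos: [666.2, -83.8, 225.4]
tcp_rot: [0.702, 0.084, 0.702, -0.083]
contact_force: [0.7, 0.0, -0.1]
width: 0.702
```

```bash
python3 look.py w7 "(665.7,-86,113)"; python3 -c "
import cv2
from bench import bot
cv2.imwrite('pics/s3.png',bot.capture('scene'))"
```

```text
[ 0.13  0.58 -0.08  1.37  0.04  1.19  1.39] [666.2 -83.8 225.4]
(665.7,-86,113) [[317.2 235.9]]
```

View pics/w7.png

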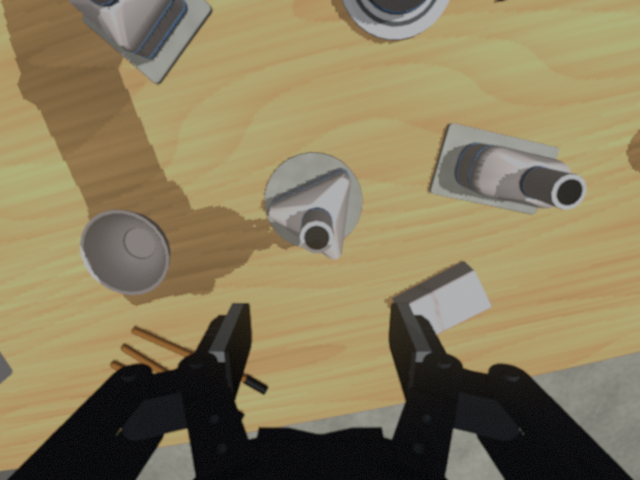

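View pics/s3.png

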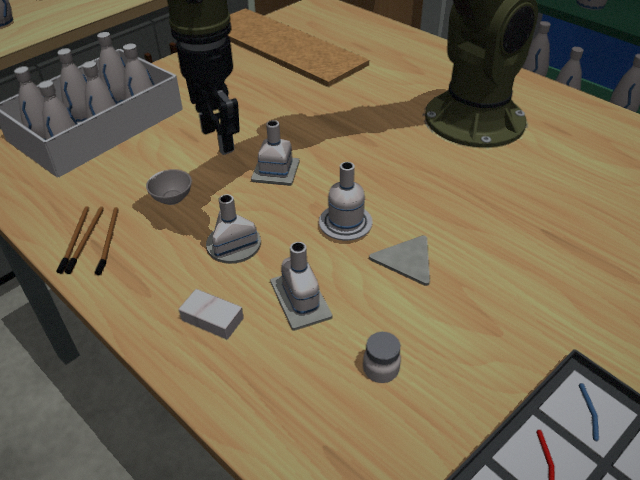

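Call:
move_arm --increments '[[[0, 0, 0], [0, -0.0005, -0.015], 0.06], [[0, 0, 0], [0, -0.0005, -0.045], 0.06], [[0, 0, 0], [0, -0.0005, -0.08], 0.06], [[0, 0, 0], [0, -0.0005, -0.11], 0.06], [[0, 0, 0], [0, -0.0005, -0.13], 0.06], [[0, 0, 0], [0, -0.0005, -0.142], 0.06], [[0, 0, 0], [0, -0.0005, -0.146], 0.06], [[0, 0, 0], [0, -0.0005, -0.146], 0.06], [[0, 0, 0], [0, -0.0005, -0.146], 0.06], [[0, 0, 0], [0, -0.0005, -0.146], 0.03]]'

```text
t: 24.7
eef_pos: [666.7, -86.0, 80.6]
tcp_rot: [0.703, 0.084, 0.701, -0.084]
contact_force: [-0.1, 0.0, 0.0]
width: 0.552
```

Call:
move_arm --increments '[[[0, 0, 0], [0, 0, 0], 0.0], [[0, 0, 0], [0, 0, 0], 0.0], [[0, 0, 0], [0, 0, 0], 0.0], [[0, 0, 0], [0, 0, 0], 0.0], [[0, 0, 0], [0, 0, 0], 0.0], [[0, 0, 0], [0, 0, 0.002], 0.0], [[0, 0, 0], [0, 0, 0.008], 0.0], [[0, 0, 0], [0, 0, 0.02], 0.0], [[0, 0, 0], [0, 0, 0.035], 0.0], [[0, 0, 0], [0, 0, 0.05], 0.0]]'

```text
t: 25.7
eef_pos: [665.9, -86.0, 130.3]
tcp_rot: [0.702, 0.084, 0.702, -0.084]
contact_force: [-0.0, -0.2, -3.1]
width: 0.292
```

Call:
move_arm --increments '[[[0, 0, 0], [0, 0, 0.02], 0.0], [[0, 0, 0], [0, 0, 0.05], 0.0], [[0, 0, -0.06], [-0.002, 0.003, 0.08], 0.0], [[0, 0, -0.14], [-0.01, 0.0135, 0.1], 0.0], [[0, 0, -0.24], [-0.024, 0.0325, 0.11], 0.0], [[0, 0, -0.34], [-0.042, 0.0565, 0.112], 0.0], [[0, 0, -0.44], [-0.062, 0.0835, 0.112], 0.0], [[0, 0, -0.54], [-0.082, 0.1105, 0.112], 0.0], [[0, 0, -0.64], [-0.102, 0.1375, 0.112], 0.0], [[0, 0, -0.74], [-0.122, 0.1645, 0.112], 0.0]]'

```text
t: 26.7
eef_pos: [543.0, 79.6, 242.2]
tcp_rot: [0.624, 0.334, 0.623, -0.333]
contact_force: [0.6, 0.7, -2.8]
width: 0.294
```

Call:
move_arm --increments '[[[0, 0, -0.1], [-0.02, 0.027, 0], 0.0], [[0, 0, -0.19], [-0.039, 0.0525, 0], 0.0], [[0, 0, -0.26], [-0.054, 0.073, 0], 0.0], [[0, 0, -0.31], [-0.063, 0.085, -0.01], 0.0], [[0, 0, -0.34], [-0.0663, 0.0895, -0.03], 0.0], [[0, 0, -0.34], [-0.0663, 0.0895, -0.055], 0.0], [[0, 0, -0.34], [-0.0663, 0.0895, -0.08], 0.0], [[0, 0, -0.34], [-0.0663, 0.0895, -0.105], 0.0], [[0, 0, -0.34], [-0.0663, 0.0895, -0.125], 0.0], [[0, 0, -0.34], [-0.0663, 0.0895, -0.138], 0.0]]'

```text
t: 27.7
eef_pos: [477.3, 168.1, 102.6]
tcp_rot: [0.559, 0.433, 0.559, -0.433]
contact_force: [-0.6, -0.3, -2.1]
width: 0.293
```

Call:
move_arm --increments '[[[0, 0, 0], [0, 0, -0.007], 0.0], [[0, 0, 0], [0, 0, -0.012], 0.0], [[0, 0, 0], [0, 0, -0.016], 0.0], [[0, 0, 0], [0, 0, -0.0185], 0.0], [[0, 0, 0], [0, 0, -0.02], 0.0], [[0, 0, 0], [0, 0, -0.02], 0.0], [[0, 0, 0], [0, 0, -0.02], 0.0], [[0, 0, 0], [0, 0, -0.02], 0.0], [[0, 0, 0], [0, 0, -0.02], 0.0], [[0, 0, 0], [0, 0, -0.02], 0.0]]'

```text
t: 28.7
eef_pos: [477.7, 168.0, 83.4]
tcp_rot: [0.559, 0.433, 0.559, -0.433]
contact_force: [-0.9, 1.0, -3.5]
width: 0.291
```

```bash
python3 look.py w8; python3 -c "
import cv2;i=cv2.imread('pics/w8.png');cv2.imwrite('pics/w8c.png',cv2.resize(i[140:400,180:460],None,fx=2.3,fy=2.3,interpolation=2))"
```

```text
[-0.46  0.51  0.11  2.   -0.09  0.64 -0.04] [477.7 168.   83.4]
```

View pics/w8c.png

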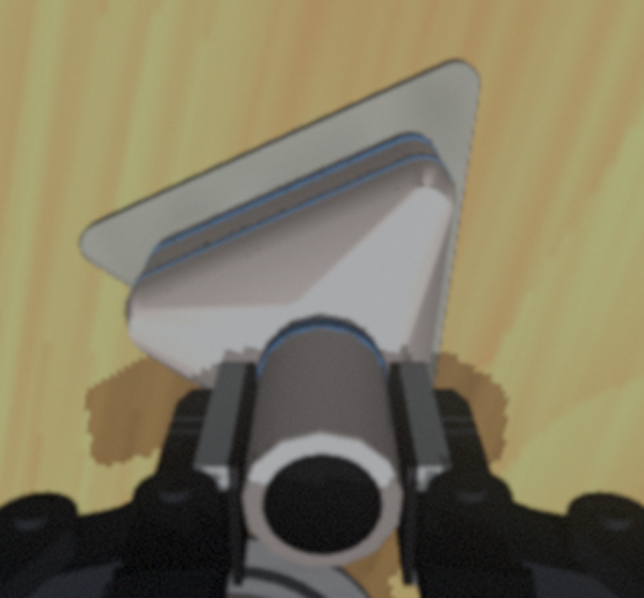

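Aligned and parallel to the setter's sides. Lower the last 4 mm.

Call:
move_arm --increments '[[[0, 0, 0], [0, 0, -0.001], 0.0], [[0, 0, 0], [0, 0, -0.0018], 0.0], [[0, 0, 0], [0, 0, -0.0024], 0.0], [[0, 0, 0], [0, 0, -0.003], 0.0], [[0, 0, 0], [0, 0, -0.0034], 0.0], [[0, 0, 0], [0, 0, -0.0037], 0.0], [[0, 0, 0], [0, 0, -0.004], 0.0], [[0, 0, 0], [0, 0, -0.004], 0.0], [[0, 0, 0], [0, 0, -0.004], 0.0], [[0, 0, 0], [0, 0, -0.004], 0.0]]'

```text
t: 29.75
eef_pos: [477.6, 168.0, 80.1]
tcp_rot: [0.559, 0.433, 0.559, -0.433]
contact_force: [-3.4, 0.6, 8.1]
width: 0.293
```

Call:
move_arm --increments '[[[0, 0, 0], [0, 0, 0.0003], 0.03], [[0, 0, 0], [0, 0, 0.0005], 0.04], [[0, 0, 0], [0, 0, 0.0005], 0.06], [[0, 0, 0], [0, 0, 0.0005], 0.06], [[0, 0, 0], [0, 0, 0.003], 0.06], [[0, 0, 0], [0, 0, 0.015], 0.06], [[0, 0, 0], [0, 0, 0.04], 0.06], [[0, 0, 0], [0, 0, 0.075], 0.06], [[0, 0, 0], [0, 0, 0.11], 0.06], [[0, 0, 0], [0, 0, 0.15], 0.06]]'

```text
t: 30.75
eef_pos: [477.1, 167.7, 230.4]
tcp_rot: [0.559, 0.433, 0.559, -0.434]
contact_force: [0.4, 0.5, -0.6]
width: 0.699
```

Call:
move_arm --increments '[[[0, 0, 0.1], [0, -0.01, 0.0], 0.06], [[0, 0, 0.22], [0.002, -0.03, 0.0], 0.06], [[0, 0, 0.34], [0.003, -0.055, 0.0], 0.06], [[0, 0, 0.46], [0.004, -0.08, 0.0], 0.06], [[0, 0, 0.58], [0.005, -0.105, 0.0], 0.06], [[0, 0, 0.7], [0.006, -0.125, 0.0], 0.06], [[0, 0, 0.82], [0.007, -0.136, 0.0], 0.06], [[0, 0, 0.94], [0.0072, -0.1407, 0.0], 0.06], [[0, 0, 1.04], [0.0072, -0.1407, 0.0], 0.06], [[0, 0, 1.08], [0.0072, -0.1407, 0.0], 0.06]]'

```text
t: 31.75
eef_pos: [484.7, 26.8, 229.4]
tcp_rot: [0.702, 0.083, 0.702, -0.083]
contact_force: [-0.1, 1.1, 0.3]
width: 0.705
```

```bash
python3 look.py w9 "(484.9,27.2,141)"; python3 -c "
import cv2
from bench import bot
cv2.imwrite('pics/s4.png',bot.capture('scene'))"
```

```text
[-0.08  0.29 -0.04  1.86  0.01  0.99  1.21] [484.7  26.8 229.4]
(484.9,27.2,141) [[321.2 246.6]]
```

View pics/w9.png

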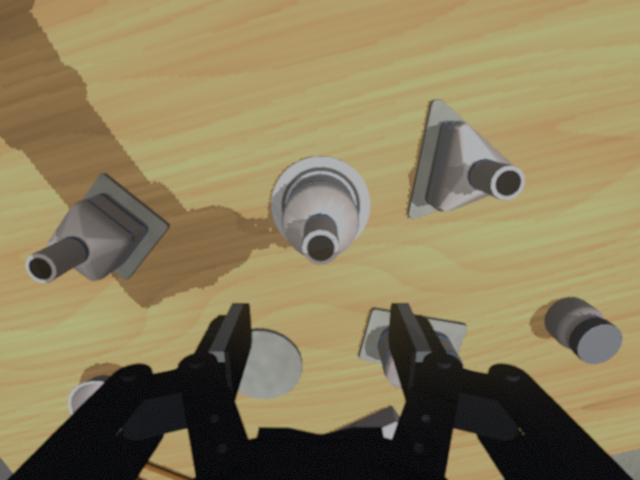

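View pics/s4.png

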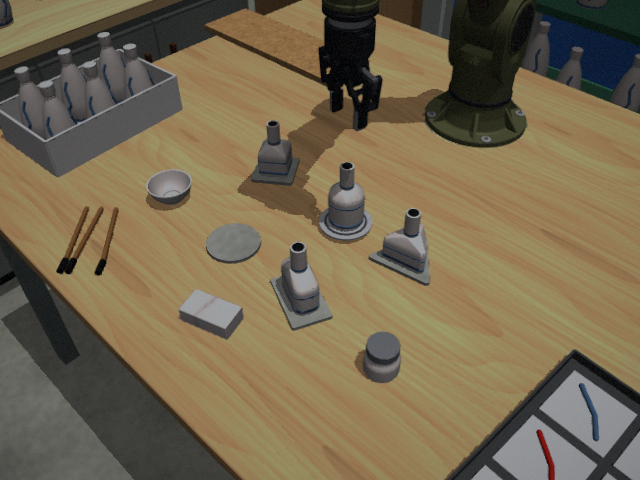

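Call:
move_arm --increments '[[[0, 0, 0], [0, 0, -0.015], 0.06], [[0, 0, 0], [0, 0, -0.04], 0.06], [[0, 0, 0], [0, 0, -0.07], 0.06], [[0, 0, 0], [0, 0, -0.095], 0.06], [[0, 0, 0], [0, 0, -0.11], 0.06], [[0, 0, 0], [0, 0, -0.118], 0.06], [[0, 0, 0], [0, 0, -0.1215], 0.06], [[0, 0, 0], [0, 0, -0.1215], 0.06], [[0, 0, 0], [0, 0, -0.1215], 0.06], [[0, 0, 0], [0, 0, -0.1215], 0.03]]'

```text
t: 32.85
eef_pos: [485.3, 27.3, 108.5]
tcp_rot: [0.703, 0.084, 0.702, -0.084]
contact_force: [0.8, -0.3, -0.9]
width: 0.551
```

```bash
python3 - <<'E'
from h import *
im=bot.capture("top");cv2.imwrite("pics/top2.png",im)
cv2.imwrite("pics/top2c.png",cv2.resize(im[140:210,370:445],None,fx=8,fy=8,interpolation=2))
m=cam("top")
# circle points on disc edge: grey segmentation
s=cv2.cvtColor(im,cv2.COLOR_BGR2HSV)[140:210,370:445,1]
b=(s<60).astype(np.uint8)
n,l,st,c=cv2.connectedComponentsWithStats(b);i=1+st[1:,4].argmax();print(st[i],c[i])
print(atz(m,c[i]+[370,140],8))
E
python3 z.py w9 "(265,363,8)" "(302,363,8)"
```

```text
[  10    9   55   54 2308] [36.96663778 35.44020797]
[[659.84611952 -87.51657832]]
(265,363,8) [[659.5 -83.6]]
(302,363,8) [[669.6 -40.1]]
```

View pics/top2c.png

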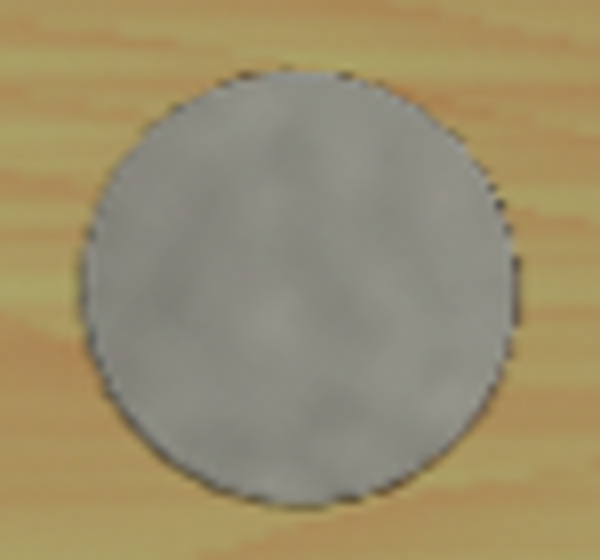

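Call:
move_arm --increments '[[[0, 0, 0], [0, 0, 0], 0.0], [[0, 0, 0], [0, 0, 0], 0.0], [[0, 0, 0], [0, 0, 0], 0.0], [[0, 0, 0], [0, 0, 0], 0.0], [[0, 0, 0], [0, 0, 0], 0.0], [[0, 0, 0], [0, 0, 0.002], 0.0], [[0, 0, 0], [0, 0, 0.008], 0.0], [[0, 0, 0], [0, 0, 0.02], 0.0], [[0, 0, 0], [0, 0, 0.035], 0.0], [[0, 0, 0], [0, 0, 0.05], 0.0]]'

```text
t: 33.9
eef_pos: [484.5, 27.3, 158.3]
tcp_rot: [0.702, 0.084, 0.702, -0.084]
contact_force: [0.1, -0.1, -2.0]
width: 0.293
```

Call:
move_arm --increments '[[[0, 0, 0], [0.004, -0.0026, 0.004], 0.0], [[0, 0, 0], [0.016, -0.0105, 0.005], 0.0], [[0, 0, 0], [0.036, -0.0237, 0.005], 0.0], [[0, 0, 0], [0.06, -0.0395, 0.005], 0.0], [[0, 0, 0], [0.086, -0.0567, 0.003], 0.0], [[0, 0, 0], [0.112, -0.0738, 0.0], 0.0], [[0, 0, 0], [0.136, -0.0896, -0.006], 0.0], [[0, 0, 0], [0.156, -0.1028, -0.014], 0.0], [[0, 0, 0], [0.169, -0.1114, -0.024], 0.0], [[0, 0, 0], [0.176, -0.116, -0.034], 0.0]]'

```text
t: 34.9
eef_pos: [661.5, -90.4, 121.8]
tcp_rot: [0.702, 0.085, 0.702, -0.085]
contact_force: [-0.9, 0.7, -2.5]
width: 0.292
```

Call:
move_arm --increments '[[[0, 0, 0], [0, 0, -0.008], 0.0], [[0, 0, 0], [0, 0, -0.0135], 0.0], [[0, 0, 0], [0, 0, -0.0175], 0.0], [[0, 0, 0], [0, 0, -0.0195], 0.0], [[0, 0, 0], [0, 0, -0.0205], 0.0], [[0, 0, 0], [0, 0, -0.0205], 0.0], [[0, 0, 0], [0, 0, -0.0205], 0.0], [[0, 0, 0], [0, 0, -0.0205], 0.0], [[0, 0, 0], [0, 0, -0.0205], 0.0], [[0, 0, 0], [0, 0, -0.0205], 0.0]]'

```text
t: 35.9
eef_pos: [660.9, -88.8, 103.4]
tcp_rot: [0.702, 0.084, 0.702, -0.084]
contact_force: [-0.2, 0.1, -2.4]
width: 0.294
```

```bash
python3 look.py w10; python3 -c "
import cv2;i=cv2.imread('pics/w10.png');cv2.imwrite('pics/w10c.png',cv2.resize(i[140:400,180:460],None,fx=2.3,fy=2.3,interpolation=2))"
```

```text
[ 0.11  0.68 -0.03  1.54  0.02  0.92  1.41] [660.9 -88.8 103.4]
```

View pics/w10c.png

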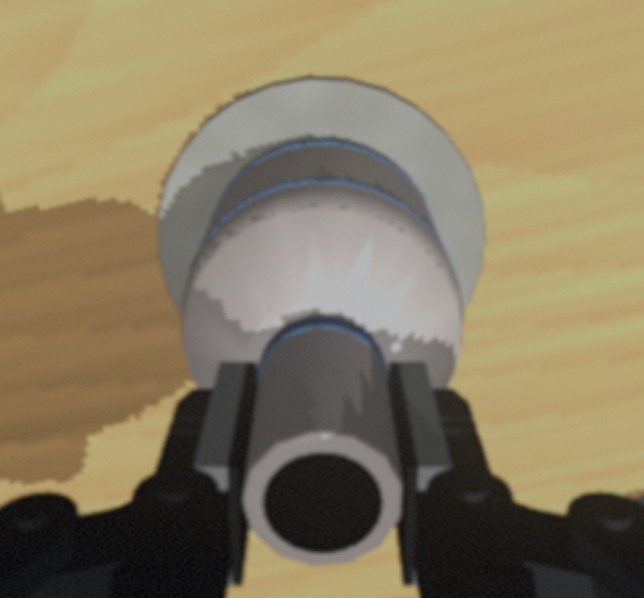

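Call:
move_arm --increments '[[[0, 0, 0], [0, 0, -0.001], 0.0], [[0, 0, 0], [0, 0, -0.0018], 0.0], [[0, 0, 0], [0, 0, -0.0024], 0.0], [[0, 0, 0], [0, 0, -0.003], 0.0], [[0, 0, 0], [0, 0, -0.0034], 0.0], [[0, 0, 0], [0, 0, -0.0037], 0.0], [[0, 0, 0], [0, 0, -0.004], 0.0], [[0, 0, 0], [0, 0, -0.004], 0.0], [[0, 0, 0], [0, 0, -0.004], 0.0], [[0, 0, 0], [0, 0, -0.004], 0.0]]'

```text
t: 36.95
eef_pos: [661.1, -88.9, 100.5]
tcp_rot: [0.702, 0.084, 0.702, -0.084]
contact_force: [-3.0, -0.4, 6.6]
width: 0.293
```

Seated. Release, rise, and back away to see everything from the top camera.

Call:
move_arm --increments '[[[0, 0, 0], [0, 0, 0.0003], 0.03], [[0, 0, 0], [0, 0, 0.0005], 0.04], [[0, 0, 0], [0, 0, 0.0005], 0.06], [[0, 0, 0], [0, 0, 0.0005], 0.06], [[0, 0, 0], [0, 0, 0.003], 0.06], [[0, 0, 0], [0, 0, 0.015], 0.06], [[0, 0, 0], [0, 0, 0.04], 0.06], [[0, 0, 0], [0, 0, 0.075], 0.06], [[0, 0, 0], [0, 0, 0.11], 0.06], [[0, 0, 0], [0, 0, 0.15], 0.06]]'

```text
t: 37.95
eef_pos: [660.4, -88.7, 251.2]
tcp_rot: [0.702, 0.084, 0.702, -0.084]
contact_force: [0.2, 0.6, 0.2]
width: 0.702
```

Call:
move_arm --increments '[[[0, 0, 0], [-0.03, 0.01, 0.01], 0.06], [[0, 0, 0], [-0.07, 0.02, 0.02], 0.06], [[0, 0, 0], [-0.11, 0.04, 0.03], 0.06], [[0, 0, 0], [-0.15, 0.06, 0.03], 0.06], [[0, 0, 0], [-0.19, 0.08, 0.03], 0.06], [[0, 0, 0], [-0.21, 0.09, 0.03], 0.06], [[0, 0, 0], [-0.22, 0.1, 0.03], 0.06], [[0, 0, 0], [-0.22, 0.1, 0.03], 0.06], [[0, 0, 0], [-0.22, 0.1, 0.03], 0.06], [[0, 0, 0], [-0.22, 0.1, 0.03], 0.06]]'

```text
t: 38.95
eef_pos: [442.1, 10.6, 279.3]
tcp_rot: [0.702, 0.085, 0.702, -0.085]
contact_force: [-0.8, -0.9, -0.0]
width: 0.705
```

```bash
python3 - <<'E'
from h import *
im=bot.capture("top");cv2.imwrite("pics/top3.png",im)
cv2.imwrite("pics/t3a.png",cv2.resize(im[135:210,265:445],None,fx=4.4,fy=4.4,interpolation=2))
cv2.imwrite("pics/t3b.png",cv2.resize(im[240:325,225:385],None,fx=5,fy=5,interpolation=2))
cv2.imwrite("pics/t3c.png",cv2.resize(im[245:325,425:510],None,fx=7,fy=7,interpolation=2))
cv2.imwrite("pics/s5.png",bot.capture("scene"))
E
```

```text
(no output)
```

View pics/t3a.png

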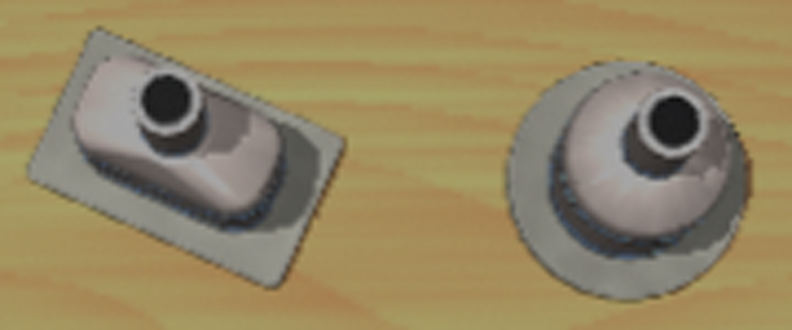

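View pics/t3b.png

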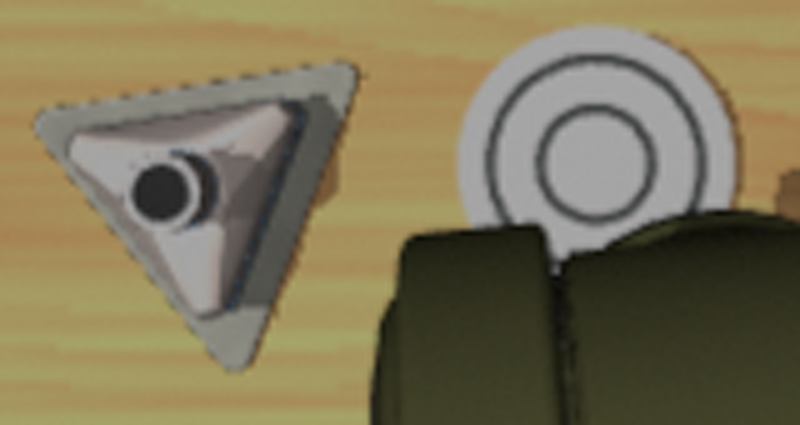

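View pics/t3c.png

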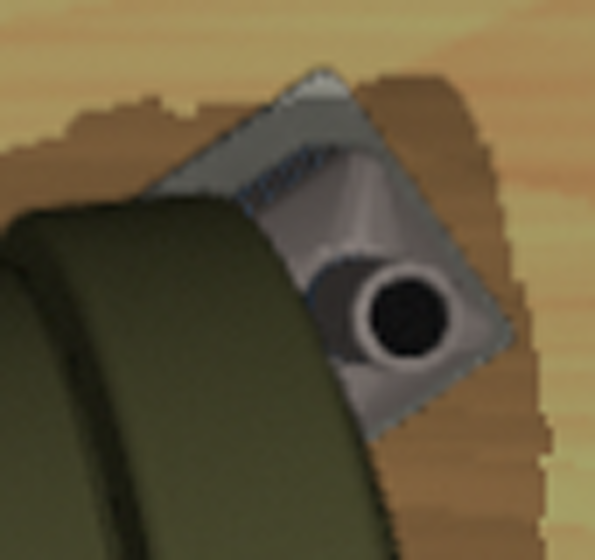

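View pics/s5.png

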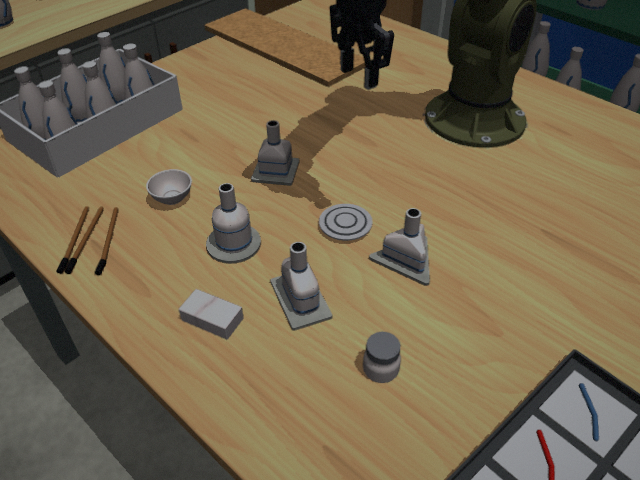

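```bash
python3 - <<'E'
from h import *
m=cam("top")
for n,u,z,t in(("flask",crop([167,101],4.4,265,135),123,(670.1,95.4)),("round",crop([670,123],4.4,265,135),133,(659.9,-87.8)),("tri",crop([162,193],5,225,240),113,(476.7,168.9)),("sq",crop([408,315],7,425,245),118,(457.7,-190.9))):
    p=atz(m,u,z)[0];print(n,p.round(1),(p-t).round(1))
a=atz(m,crop([(125,182),(215,222)],4.4,265,135),20);d=a[1]-a[0];print("flask yaw",np.arctan2(d[1],d[0])+np.pi)
o=bot.get_obs();print(o["t"],abs(o["dq"]).max())
E
```

```text
flask [670.1  95.6] [0.  0.2]
round [658.6 -86.2] [-1.3  1.6]
tri [476.5 170. ] [-0.2  1.1]
sq [ 457.1 -190.7] [-0.6  0.2]
flask yaw 1.1425916865299877
39.05 0.007915147317942328
```

All four bottles are within about 2 mm of their setter centres, and the flask's yaw is 1.14 against 1.137 for its setter. Signing off.

```bash
python3 -c "
from bench import bot
print(bot.sign_off())"
```

```text
the job is handed in; nothing more can be done
None
```

All four porcelain bottles are upright on the setters that match their feet, and the job was handed in at about 39 s. I moved the round bottle to the banding wheel first. Then I moved the square bottle, the flask and the three-sided bottle to their own setters, and finally the round one from the wheel to its setter.

- **Position:** the last top picture puts each mouth about 0.2 mm (flask), 0.7 mm (square), 1.1 mm (three-sided) and 2.1 mm (round) from its setter's centre. The camera is only good to about 2 mm.
- **Flask direction:** it runs at 1.14 rad against 1.137 rad for its setter.
- **Setting down:** each bottle was let go only after touchdown, with the tool force reading 5 to 10 N upward.
- **Surroundings:** the last scene picture shows the wheel empty, the glaze jar in its starting place and the arm clear of everything.
- **Partly hidden:** the arm covered part of the wheel and of the square setter in the last top picture. The square bottle's mouth could still be measured there, and the scene picture shows it upright on its setter.
- **Disagreement:** the wrist and top cameras differed by 1 to 2 mm in places (2.8 mm at most, on the flask setter). I aimed the moves between the two.

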